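# Scrape the crispbread pieces off the board into the tin

## Task

Take the scraper block by its grip, push the loose grip down onto its stop, and, starting from the board's end away from the baking tin and pressing the rubber lip firmly but not violently on the board, scrape all four crispbread pieces off the board into the tin; the scraper is narrower than the board, so this takes more than one stroke. Move the pieces only with the scraper, never with the fingers, and leave the garlic, mug and jar where they are. At the end stand the scraper upright on the board and let go.

Things in the scene. Friction and masses are not known exactly. Their poses are not given: they have to be found in the camera images.
- board: Wooden chopping board lying flat, 200 x 300 x 21 mm, does not slip. Origin at the centre of its underside; x along the 200 mm side, y along the 300 mm side, z up; its top is at z = 21 mm.
- tray: Shallow rectangular steel baking tin, open on top, fixed, 220 (x) x 115 (y) x 18 mm high outside, walls and floor 3 mm. It stands against one of the two short ends of the board (3 to 5 mm gap), at the board's +y or its -y end, its axes parallel to the board's; its rim is 3 mm lower than the board's top. Origin at the centre of its underside.
- scraper: Scraper block, about 0.3 kg, upright on the middle of the board, across it: straight rubber lip below (136 mm long in x, 20 mm thick in y, 16 mm high), 14 mm thick steel body up to z = 50 mm, and above it a wooden grip bar (130 mm long in x, 28 mm thick in y, 34 mm high) that slides on two posts. Origin at the centre of the lip's underside; z up.
- stop (a point): Top of the scraper's steel body, at its centre, 50 mm above the lip's underside: the stop of the wooden grip. The grip's underside starts 4 to 14 mm above this (how far is not told); it slides down stiffly (about 5 N), stays where it is pushed, and only when it sits on the stop can the lip be pressed harder.
- crisp0: Rigid broken piece of dry crispbread, about 56 x 36 mm and 8 mm thick, lying flat on the board (pieces lie on both sides of the scraper and near both long edges). Origin at the centre of its underside.
- crisp1: Rigid broken piece of dry crispbread, about 56 x 36 mm and 8 mm thick, lying flat on the board (pieces lie on both sides of the scraper and near both long edges). Origin at the centre of its underside.
- crisp2: Rigid broken piece of dry crispbread, about 56 x 36 mm and 8 mm thick, lying flat on the board (pieces lie on both sides of the scraper and near both long edges). Origin at the centre of its underside.
- crisp3: Rigid broken piece of dry crispbread, about 56 x 36 mm and 8 mm thick, lying flat on the board (pieces lie on both sides of the scraper and near both long edges). Origin at the centre of its underside.
- garlic: Garlic bulb, 60 x 57 x 58 mm, on the worktop beyond the board's end that has no tin. Origin at the centre of its underside. Leave alone.
- mug: Mug, white outside and green inside, 86 x 120 x 96 mm, standing to the right beside the hob. Origin at the centre of its underside. Leave alone.
- spice_jar: Small jar with dark lid, 41 mm across, 105 mm tall, standing at the far left by the wall. Origin at the centre of its underside. Leave alone.

How it is judged (in metres and radians):
On the way, in this order (a step that is already met when the one before it is completed fails the run):
1. the scraper's lip is pressed on the board (more than 10 N) near the end away from the tin (more than 50 mm beyond the board's middle) (contact force between scraper and board above 10 N and ((y of tray in the frame of board above 0 m and y of scraper in the frame of board below -0.05 m) or (y of tray in the frame of board below 0 m and y of scraper in the frame of board above 0.05 m))), for 0.2 s.
2. the lip is pressed on the board (more than 10 N) near the end at the tin (more than 50 mm past the middle) (contact force between scraper and board above 10 N and ((y of tray in the frame of board above 0 m and y of scraper in the frame of board above 0.05 m) or (y of tray in the frame of board below 0 m and y of scraper in the frame of board below -0.05 m))), for 0.2 s.
3. all four pieces are in the tin while the lip is still pressed on the tin's end of the board (more than 10 N) (all of step 2 and x of crisp0 in the frame of tray between -0.108 and 0.108 m and y of crisp0 in the frame of tray between -0.055 and 0.055 m and z of each of crisp0, crisp1, crisp2, crisp3 in the frame of tray below 0.032 m and x of crisp1 in the frame of tray between -0.108 and 0.108 m and y of crisp1 in the frame of tray between -0.055 and 0.055 m and x of crisp2 in the frame of tray between -0.108 and 0.108 m and y of crisp2 in the frame of tray between -0.055 and 0.055 m and x of crisp3 in the frame of tray between -0.108 and 0.108 m and y of crisp3 in the frame of tray between -0.055 and 0.055 m), for 0.1 s.
At the end, for the whole second after the job is handed in: All four pieces lie at rest in the tin (their centres within its walls and at most 32 mm above its underside), and the scraper stands released, upright within 0.08 rad and at rest, on the board (x of crisp0 in the frame of tray between -0.108 and 0.108 m and y of crisp0 in the frame of tray between -0.055 and 0.055 m and z of each of crisp0, crisp1, crisp2, crisp3 in the frame of tray below 0.032 m and x of crisp1 in the frame of tray between -0.108 and 0.108 m and y of crisp1 in the frame of tray between -0.055 and 0.055 m and x of crisp2 in the frame of tray between -0.108 and 0.108 m and y of crisp2 in the frame of tray between -0.055 and 0.055 m and x of crisp3 in the frame of tray between -0.108 and 0.108 m and y of crisp3 in the frame of tray between -0.055 and 0.055 m and linear speed of each of crisp0, crisp1, crisp2, crisp3, scraper below 0.02 m/s and x of scraper in the frame of board between -0.1 and 0.1 m and y of scraper in the frame of board between -0.15 and 0.15 m and z of scraper in the frame of board between 0.017 and 0.025 m and angle between scraper's own z axis and vertical below 0.08 rad and contact force between the fingers and scraper below 0.1 N); the robot touches nothing.
It fails at once if the fingers push a crispbread piece (more than 1 N) (contact force between the fingers and crisp0 above 1 N or contact force between the fingers and crisp1 above 1 N or contact force between the fingers and crisp2 above 1 N or contact force between the fingers and crisp3 above 1 N).
It fails at once if the held scraper is rammed on the board with more than 50 N (contact force between scraper and board above 50 N and contact force between the fingers and scraper above 15 N).
It fails at once if the garlic, mug or jar is shifted more than 30 mm (distance of any of garlic, mug, spice_jar from where it was at the start of the episode above 0.03 m).
It also fails if it takes over 72 s, if anything falls off the work surface, if the arm or the gripper's body presses on something with over 40 N, if the wrist force passes 120 N, or if a joint passes its speed limit or range.

## Robot

A 6-joint arm with a two-finger parallel gripper is mounted at the origin on a cart in front of the work surface, level with it; the furniture and walls round the work are solid. World frame = base frame: x ahead of the robot, y to its left, z up, the work surface at z = 0. Lengths are in mm, angles in rad, forces in N, time in s.
With the tool pointing down it reaches from about 400 to 925 mm from the base axis. Payload 3.4 kg.
Tool frame: the origin (TCP) lies at the very end of the fingers, on their centre line; the grasp point (between the pads) lies 19 mm behind it (hold_point_z is the distance from the TCP to the grasp point, in mm); z points along the fingers, y is the line along which they close (so a half turn about z gives the same grasp; the last joint's range is limited). The gripper opens to 85 mm and grips with 20 to 120 N. Pads are 22 mm wide; open, the fingers measure 114 mm over their backs; the gripper's body (76 mm by 85 mm) begins 54 mm behind the grasp point. The pads swing forward as they close: fully open they stand 13 mm farther back than shut.
Start: joints at [-1.323, 0.307, 1.506, -0, 1.328, -0.073], TCP at [181.834, -545.497, 231.305] pointing down, gripper open.
Joint ranges: [-3.12, 3.12], [-1.05, 2.28], [0.14, 2.33], [-1.42, 4.57], [0.1, 2.73], [-2.68, 2.68]. Speed limits (rad/s): [2.57, 2.57, 3.14, 3.14, 3.14, 3.14].

## Interface

Orientations are given as [roll, pitch, yaw] about the fixed x, y, z axes, in that order (R = Rz(yaw) Ry(pitch) Rx(roll)).
In Python, from rig import get_state, read_camera, camera_info, finish_job, hold_point_z gives the robot as it stands. The module is installed in compiled form; this text tells all that it offers.
- The arm moves only by the tool apply_moves, never from a script. Its argument "commands" is text: rows parted by semicolons, each of 6 numbers parted by spaces: the shift along the tool's x, y, z in cm, then the turn, a rotation vector about the tool's x, y, z in degrees. In form: dx dy dz wx wy wz; .... A call has 1 to 10 rows; each row is the pose to reach, as a shift and turn from the pose commanded when the call began, along the tool's axes at that moment; what a row does not reach only later rows make up. A row lasts 1/10 s, in which the tool goes at most 50 mm and 8.59 degrees, less where a joint would pass 70% of its speed; a pose out of reach is approached as far as the arm can. A call with a gripper value outside its range is refused whole. "gripper" is the finger opening in cm, from 0 to 8.54, set as the call begins (left out, the last holds). The fingers move at their own pace and stop on an object; "grip_force" is the grip in N (left out, the last holds). Time passes only in rows, so rows that repeat a pose let the fingers close. It gives the time, the measured TCP pose, the force, the opening and the grip force at its end, in the units of the state.
- get_state(): the state, without advancing time (a new reading comes with each control period).
- read_camera(name): name is "side" or "top" or "wrist"; returns (picture, depth): 420x560x3 uint8, red, green, blue; 420x560 float32, mm along the optical axis (not along the pixel's ray), 0 where there is no reading.
- camera_info(name): a dict with "camera_matrix" (3x3 intrinsics, pixels), "R" (3x3) and "t" (3): a world point X has camera coordinates R X + t; the wrist camera has in their place "mount" (4x4, takes a point from camera to tool coordinates, whose origin is the TCP and whose axes are the flange's). Camera axes: x right, y down, z forward; pixel columns grow to the right and rows downward; lengths in mm; the calibration is good to about 2 mm. A picture is of the moment at which its call begins: read the wrist's pose just before it. camera_info takes no time and is no camera call.
- finish_job(): hands the job in; it is judged then, once.
The state is a dict: "t": time; "joint_pos": joint angles; "joint_vel": joint speeds; "tau": joint torques, N m; "ee_pos": TCP position; "ee_rot": TCP orientation; "ft_force": force on the tool from outside, world axes, zero at the start; "moment": the same for the moment, N m; "opening": finger opening in mm; "grasp_force": force on a finger pad.
Only numpy, scipy, OpenCV 4.12 (cv2) and the standard library are available. Lean on these libraries where they do the work, as an engineer would, in place of code of your own. Each camera call takes 0.05 s, during which the arm holds its last target. There are 200 camera calls.

## Working session

There is one attempt and no reset: what is moved stays moved. The work goes in short steps, Python scripts to look and compute and a tool call to move; the robot and the scene stay as the last step left them, time stands still between calls to the robot, and variables do not carry over. Pictures are saved under pics/ and viewed, at most 11 in all, crops included, and the job is handed in when it is done.

Besides the shell and the picture viewer there is one more tool, called after "Emit:" as name(argument=value, ...) on one line, values as JSON. apply_moves: Moves the arm, as the interface text tells. Its arguments: {"type":"object","properties":{"commands":{"type":"string"},"gripper":{"type":"number"},"grip_force":{"type":"number"}},"required":["commands"]}

```bash
mkdir -p pics
python3 - <<'E'
from rig import *
import cv2,numpy as np
print(get_state(), hold_point_z if not callable(hold_point_z) else hold_point_z())
for n in("top","side"):
    p,d=read_camera(n); cv2.imwrite(f"pics/{n}0.png",p[:,:,::-1]); np.save(f"pics/{n}0.npy",d); np.save(f"pics/{n}0c.npy",p)
    print(n,camera_info(n))
E
```

```text
{'t': 0.0, 'joint_pos': array([-1.32247309e+00,  3.07560415e-01,  1.50766554e+00, -4.23348736e-05,
        1.32838204e+00, -7.34797001e-02]), 'joint_vel': array([ 1.35676009e-03, -3.80832461e-04, -2.17424761e-04,  1.28150001e-03,
       -2.47686987e-05, -4.40657206e-04]), 'tau': array([ 9.96360950e-05, -4.57553029e+01, -2.51915628e+01, -2.01784582e-05,
        1.33547833e-02,  4.94475501e-06]), 'ee_pos': array([ 181.66307691, -544.82276079,  230.39119788]), 'ee_rot': array([-3.13957974e+00, -1.06987288e-04,  3.21813033e-01]), 'ft_force': array([-0.47764663, -0.32992598,  0.31004978]), 'moment': array([0.02638137, 0.00093311, 0.01877184]), 'grasp_force': 0.0, 'opening': 85.40620970816477} 18.700000000000003
top {'camera_matrix': array([[430.78909652,   0.        , 275.26859789],
       [  0.        , 430.78909652, 211.38725037],
       [  0.        ,   0.        ,   1.        ]]), 'R': array([[-0.00139353, -0.99989988, -0.01408137],
       [-0.99479587,  0.00282073, -0.10184903],
       [ 0.10187855,  0.01386616, -0.9947002 ]]), 't': array([  92.53227461,  551.24309736, 1008.76591226])}
side {'camera_matrix': array([[406.29145433,   0.        , 277.38168676],
       [  0.        , 406.29145433, 212.31873558],
       [  0.        ,   0.        ,   1.        ]]), 'R': array([[ 0.95090547, -0.30916549,  0.01398158],
       [-0.15042701, -0.50120824, -0.8521514 ],
       [ 0.27046349,  0.80821222, -0.5231085 ]]), 't': array([-504.63828533,  176.60739227,  654.79489085])}
```

View pics/top0.png

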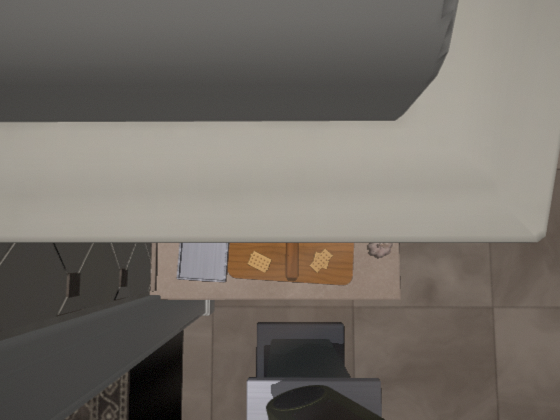

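View pics/side0.png

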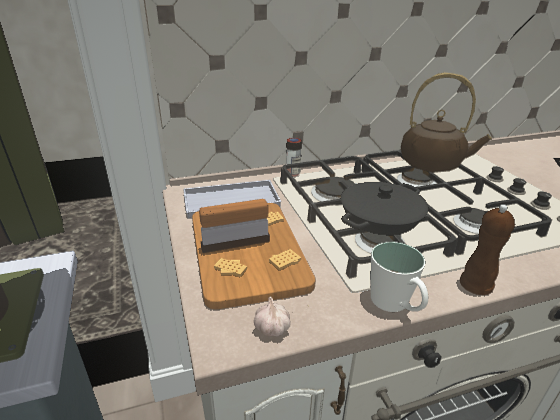

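The top view shows the board at about (228–354, 240–284), with the tin on the left (+y), garlic at (379, 248) and the hood hiding the far part. The side view shows the scraper at about (235, 225) and crisps at (230, 267), (285, 260) and (273, 217); the fourth piece is behind the scraper.

```bash
cat > h.py <<'E'
from rig import *
import cv2,numpy as np
def cloud(n,d):
    c=camera_info(n);K=c["camera_matrix"];v,u=np.indices(d.shape)
    P=np.stack([(u-K[0,2])/K[0,0]*d,(v-K[1,2])/K[1,1]*d,d],-1)
    W=(P-c["t"])@c["R"]; W[d<=0]=np.nan
    return W
def rect(p): 
    (c,s,a)=cv2.minAreaRect(p[:,:2].astype(np.float32)); return np.round(c,1),np.round(s,1),round(a,2)
E
python3 - <<'E'
from h import *
for n in("top","side"):
    d=np.load(f"pics/{n}0.npy");p=np.load(f"pics/{n}0c.npy");W=cloud(n,d)
    hsv=cv2.cvtColor(p,cv2.COLOR_RGB2HSV)
    x,y,z=W[...,0],W[...,1],W[...,2]
    if n=="top":
        m=(z>300)&(x>300)&(x<900)&(np.abs(y)<500); print("hood z",np.nanpercentile(z[m],[0,1,5,50]),"x min",np.nanmin(x[m]))
    reg=(x>330)&(x<800)&(y>-250)&(y<420)
    h,s,v=[hsv[...,i].astype(int) for i in range(3)]
    bz=reg&(z>14)&(z<33)&(s>110)
    if n=="top": print(n,"hsv board",hsv[275,240],"crisp",hsv[262,259],hsv[262,318],"worktop",hsv[290,300])
    else: print(n,"hsv board",hsv[285,250],hsv[240,203],"crisp",hsv[260,285],"worktop",hsv[330,220],"grip",hsv[212,230])
    l,c,st,ce=cv2.connectedComponentsWithStats(bz.astype(np.uint8))
    i=1+np.argmax(st[1:,4]); q=W[c==i]; print(n,"board",rect(q),np.median(q[:,2]),st[i])
    g=reg&(z>58)&(z<125)
    l,c,st,ce=cv2.connectedComponentsWithStats(g.astype(np.uint8))
    for i in range(1,l):
        if st[i,4]>40:
            q=W[c==i]; zt=np.percentile(q[:,2],97); t=q[q[:,2]>zt-4]; print(" high",st[i],rect(t),"ztop",zt,np.median(t[:,2]))
    cr=reg&(z>15)&(z<45)&(h>=14)&(h<=26)&(v>150)
    l,c,st,ce=cv2.connectedComponentsWithStats(cv2.morphologyEx(cr.astype(np.uint8),cv2.MORPH_CLOSE,np.ones((3,3))))
    for i in range(1,l):
        if st[i,4]>25: q=W[c==i];q=q[~np.isnan(q[:,0])]; print(" crisp",st[i],rect(q),np.median(q[:,2]))
    t=reg&(s<70)&(z<25)&(z>0)&(y>180)
    l,c,st,ce=cv2.connectedComponentsWithStats(t.astype(np.uint8))
    for i in range(1,l):
        if st[i,4]>150: q=W[c==i]; print(" tin",st[i],rect(q))
E
python3 -c "
import cv2;a=cv2.imread('pics/side0.png')[170:310,170:330];cv2.imwrite('pics/sc.png',cv2.resize(a,None,fx=4.2,fy=4.2,interpolation=2))"
```

```text
hood z [300.02056464 357.51751108 502.90850245 864.7425738 ] x min 300.0093866142566
top hsv board [ 14 151 133] crisp [ 16 126 166] [ 17 117 177] worktop [ 13  52 147]
top board (array([427. ,  55.1]), array([301. ,  97.6]), 89.87) 21.781887490910023 [ 228  243  126   42 4236]
 high [131 243  24  67 660] (array([400.4, 394.7]), array([143.3,  28.7]), 9.92) ztop 123.01907619675633 122.2864922326052
 high [286 243  13  36 460] (array([435. ,  54.9]), array([24.1, 76.1]), 89.62) ztop 115.85000818130646 113.62478459400491
 crisp [310 249  23  24 292] (array([434.3, -16.1]), array([38.7, 57.4]), 64.07) 29.81578761619618
 crisp [248 251  23  22 296] (array([431.6, 130.3]), array([50. , 33.9]), 63.51) 29.914518402119814
 tin [ 146  243   94   62 3964] (array([403.8, 290.9]), array([146.1, 221.6]), 0.07)
side hsv board [ 15 143 205] [114  11 115] crisp [ 20 121 236] worktop [ 15  44 205] grip [ 13 117 111]
side board (array([481.9,  51. ]), array([305. , 198.5]), 86.31) 20.005586486369044 [ 192  203  123  102 6492]
 high [ 152  124  176   46 4238] (array([564.6, 393. ]), array([468.5,  35.8
[... 389 characters left out ...]
44.27) ztop 94.90022924289326 93.79653128815087
 crisp [170 164 115  17 262] (array([519.8, 385. ]), array([ 18.8, 315.7]), 89.83) 18.568562330503788
 crisp [ 193  203  122   99 5966] (array([482.7,  48.8]), array([299.5, 199.3]), 86.3) 20.057036777055586
 crisp [272 305  17  25 169] (array([ 478.5, -168.4]), array([39.5, 24.6]), 80.11) 39.07175104195152
 crisp [263 313   8  10  30] (array([ 457.9, -170.7]), array([ 5.9, 14.6]), 17.7) 39.92049855311289
 tin [ 158  162  151   57 3747] (array([503.7, 290.4]), array([216.6, 349.6]), 89.1)
 tin [290 165  40  17 310] (array([729.3, 341.9]), array([108.4,  77.9]), 0.49)
 tin [302 185  26  18 255] (array([699.9, 227.8]), array([93.8, 36.4]), 87.33)
```

View pics/sc.png

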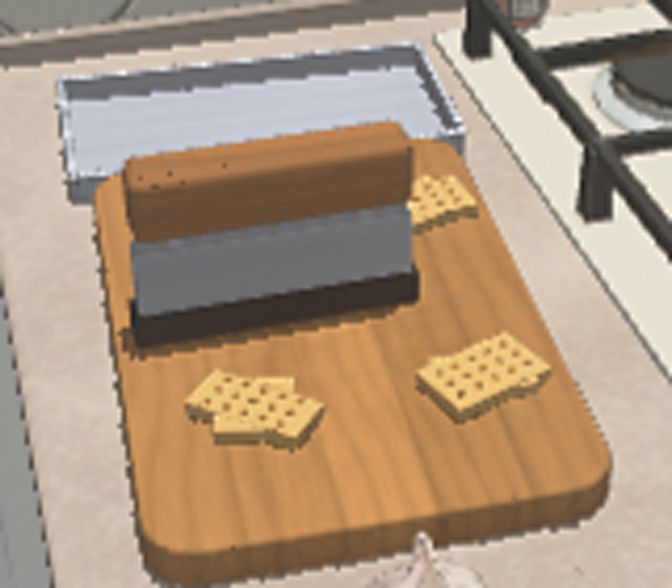

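The crop shows two pieces in front of the scraper, at crop (255, 408) and (485, 375), and one behind it at right (440, 200). The lip is at the bottom and the grip is slightly raised. I'll do one more calculation for the far pieces, the scraper yaw and clearances.

Run:
```python
from h import *
c=camera_info("side");K=c["camera_matrix"];R=c["R"];t=c["t"]
def ray(u,v,z):
    C=-R.T@t; D=R.T@np.linalg.inv(K)@[u,v,1]; return (C+D*(z-C[2])/D[2])[:2]
d=np.load("pics/side0.npy");p=np.load("pics/side0c.npy");W=cloud("side",d)
hsv=cv2.cvtColor(p,cv2.COLOR_RGB2HSV);h,s,v=[hsv[...,i].astype(int) for i in range(3)]
x,y,z=[W[...,i] for i in range(3)]
cp=lambda a,b:(a/4.2+170-.4,b/4.2+170-.4)
for nm,a,b,zz in [("lipL",133,345,21),("lipR",418,300,21),("boardFL",160,548,21),("boardFR",570,490,21),("boardL1",145,500,21),("boardL2",98,210,21),("R1",600,430,21),("R2",470,165,21),("gripTfrontL",130,190,110),("tinNearL",70,180,18),("tinNearR",465,133,18),("tinFarL",62,85,18),("tinFarR",420,45,18)]:
    print(nm,np.round(ray(*cp(a,b),zz),1))
m=(z>25)&(z<34)&(x>380)&(x<600)&(y>-120)&(y<220)&(v>170)
l,cc,st,ce=cv2.connectedComponentsWithStats(m.astype(np.uint8))
for i in range(1,l):
    if st[i,4]>30: q=W[cc==i]; print("crisp",rect(q),q[:,:2].min(0).round(),q[:,:2].max(0).round(),st[i,4])
g=(z>70)&(z<125)&(x>380)&(x<540)&(y>0)&(y<100); q=W[g]
f=q[(q[:,2]<95)]; a=np.polyfit(f[:,0],f[:,1],1); print("grip front face yaw deg",np.degrees(np.arctan(a[0])),"y at 460",np.polyval(a,460))
b=(z>40)&(z<68)&(x>380)&(x<540)&(y>0)&(y<100); f=W[b]; a=np.polyfit(f[:,0],f[:,1],1); print("body front yaw",np.degrees(np.arctan(a[0])),np.polyval(a,460),f[:,0].min(),f[:,0].max())
print("hob heights x600-680:",[ (int(xx),round(float(np.nanmax(z[(x>xx)&(x<xx+15)&(y>-150)&(y<330)])),0)) for xx in range(585,690,15)])
Wt=cloud("top",np.load("pics/top0.npy"));hd=(Wt[...,2]>300)
for xx in range(200,800,100):
    k=hd&(Wt[...,0]>xx)&(Wt[...,0]<xx+100); 
    if k.any(): print("hood",xx,np.percentile(Wt[...,2][k],[1,50]).round())
```

```text
lipL [390.5  47. ]
lipR [526.8  42.8]
boardFL [379.9 -88.3]
boardFR [ 547.5 -104.6]
boardL1 [378.8 -58.9]
boardL2 [391.4 167.5]
R1 [574.  -72.6]
R2 [590.7 155. ]
gripTfrontL [395.2  37.6]
tinNearL [381.7 206.6]
tinNearR [600.8 193.8]
tinFarL [390.8 315.5]
tinFarR [608.4 305.2]
crisp (array([558.6, 118.2]), array([37.4, 42.7]), 1.77) [541.  96.] [578. 140.] 114
crisp (array([536. , -26.6]), array([52.7, 37.7]), 15.3) [507. -49.] [565.  -2.] 309
crisp (array([432.7, -19.5]), array([38.4, 58.5]), 64.04) [406. -45.] [461.   6.] 316
grip front face yaw deg -0.675611599410467 y at 460 40.98456834842056
body front yaw -0.5431928951244583 45.20737610089394 394.4499123699497 523.1414921196204
hob heights x600-680: [(585, 21.0), (600, 19.0), (615, 8.0), (630, 96.0), (645, 97.0), (660, 96.0), (675, 103.0)]
hood 200 [305. 456.]
hood 300 [306. 490.]
hood 400 [360. 858.]
hood 500 [858. 907.]
```

Emit:
apply_moves(commands="28.1 -21.7 3 0 0 19.2; 28.1 -21.7 3 0 0 19.2; 28.1 -21.7 3 0 0 19.2; 28.1 -21.7 3 0 0 19.2; 28.1 -21.7 3 0 0 19.2; 28.1 -21.7 3 0 0 19.2; 28.1 -21.7 3 0 0 19.2; 28.1 -21.7 3 0 0 19.2; 28.1 -21.7 3 0 0 19.2; 28.1 -21.7 3 0 0 19.2", gripper=8.5)

```text
t: 1.1
ee_pos: [379.5, -251.5, 201.3]
ee_rot: [3.141, 0.0, -0.013]
ft_force: [-0.8, -0.1, -0.1]
opening: 85.0
grasp_force: 0.0
```

Emit:
apply_moves(commands="7.5 -30.6 2 0 0 0; 7.5 -30.6 2 0 0 0; 7.5 -30.6 2 0 0 0; 7.5 -30.6 2 0 0 0; 7.5 -30.6 2 0 0 0; 7.5 -30.6 2 0 0 0; 7.5 -30.6 2 0 0 0; 7.5 -30.6 2 0 0 0; 7.5 -30.6 2 0 0 0; 7.5 -30.6 2 0 0 0")

```text
t: 2.1
ee_pos: [458.8, 52.2, 181.3]
ee_rot: [3.141, 0.0, -0.016]
ft_force: [0.9, 0.7, 0.1]
opening: 84.8
grasp_force: 0.0
```

Run:
```python
from h import *
from scipy.spatial.transform import Rotation as Ro
s=get_state();p,d=read_camera("wrist");ci=camera_info("wrist");cv2.imwrite("pics/w1.png",p[:,:,::-1])
K=ci["camera_matrix"];M=np.array(ci["mount"]);print(s["ee_pos"],s["ee_rot"])
v,u=np.indices(d.shape);P=np.stack([(u-K[0,2])/K[0,0]*d,(v-K[1,2])/K[1,1]*d,d],-1)
W=(P@M[:3,:3].T+M[:3,3])@Ro.from_euler("xyz",s["ee_rot"]).as_matrix().T+s["ee_pos"];W[d<=0]=np.nan
x,y,z=[W[...,i] for i in range(3)]
g=(z>100)&(z<125)&(x>380)&(x<540)&(y>0)&(y<110);q=W[g];print("grip",rect(q),np.median(q[:,2]))
hsv=cv2.cvtColor(p,cv2.COLOR_RGB2HSV)
b=(z>15)&(z<25)&(hsv[...,1]>110)&(x>350)&(x<620)&(y>-150)&(y<230);q=W[b];print("board",rect(q),np.median(q[:,2]))
m=(z>26)&(z<34)&(x>350)&(x<620)&(y>-150)&(y<230)
l,cc,st,ce=cv2.connectedComponentsWithStats(m.astype(np.uint8))
for i in range(1,l):
    if st[i,4]>150: q=W[cc==i]; print("crisp",rect(q),q[:,:2].min(0).round(),q[:,:2].max(0).round(),st[i,4])
```

```text
[458.77128108  52.24697548 181.31242636] [ 3.14087561e+00  2.63532626e-04 -1.58643623e-02]
grip (array([460.9,  53.5]), array([ 28.1, 128.2]), 89.77) 112.34484857471486
board (array([482.7,  51.8]), array([299.7, 198.2]), 86.41) 20.766464320269435
crisp (array([550. , 120.1]), array([59. , 37.4]), 13.77) [521.  98.] [579. 142.] 2863
crisp (array([536.6, -24.2]), array([54.1, 38.6]), 13.18) [508. -47.] [566.  -0.] 2751
crisp (array([ 469.6, -139.8]), array([49.5, 20.2]), 0.0) [ 445. -150.] [ 494. -130.] 532
crisp (array([434.1, -17.1]), array([40.6, 59.6]), 64.29) [406. -45.] [463.  10.] 1926
crisp (array([430.7, 129.3]), array([52.3, 36.5]), 63.89) [406. 101.] [456. 157.] 1932
```

View pics/w1.png

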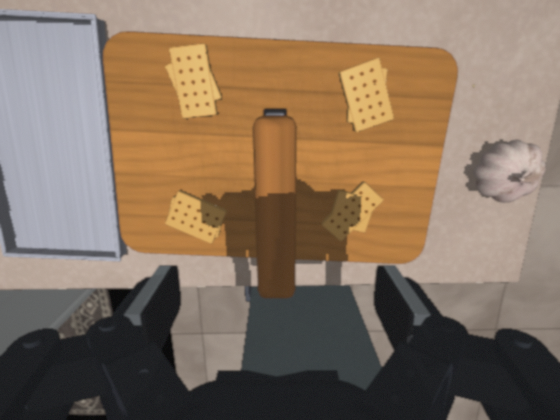

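The wrist view shows the grip at (275, 205) between the open fingers, with all four pieces, the tin on the left and the garlic at (505, 170). I'll descend and grasp.

Emit:
apply_moves(commands="0.2 -0.1 4 0 0 -0.7; 0.2 -0.1 7 0 0 -0.7; 0.2 -0.1 9 0 0 -0.7; 0.2 -0.1 9.9 0 0 -0.7; 0.2 -0.1 9.9 0 0 -0.7; 0.2 -0.1 9.9 0 0 -0.7")

```text
t: 2.75
ee_pos: [461.6, 54.6, 83.0]
ee_rot: [3.142, -0.001, -0.002]
ft_force: [0.2, 0.1, 0.3]
opening: 84.6
grasp_force: 0.0
```

Emit:
apply_moves(commands="0 0 0 0 0 0; 0 0 0 0 0 0; 0 0 0 0 0 0; 0 0 0 0 0 0; 0 0 0 0 0 0; 0 0 0 0 0 0; 0 0 0 0 0 0; 0 0 0 0 0 0; 0 0 0 0 0 0; 0 0 0 0 0 0", gripper=2, grip_force=90)

```text
t: 3.75
ee_pos: [461.1, 55.1, 82.4]
ee_rot: [3.141, -0.001, -0.001]
ft_force: [-0.0, -3.2, 4.7]
opening: 27.1
grasp_force: 88.3
```

Emit:
apply_moves(commands="0 0 0.1 0 0 0; 0 0 0.2 0 0 0; 0 0 0.3 0 0 0; 0 0 0.4 0 0 0; 0 0 0.4 0 0 0")

```text
t: 4.25
ee_pos: [461.1, 55.0, 78.1]
ee_rot: [3.141, -0.0, -0.001]
ft_force: [0.5, -2.4, 1.0]
opening: 27.0
grasp_force: 88.2
```

Emit:
apply_moves(commands="0 0 0.1 0 0 0; 0 0 0.2 0 0 0; 0 0 0.2 0 0 0; 0 0 0.2 0 0 0")

```text
t: 4.65
ee_pos: [461.0, 55.3, 76.2]
ee_rot: [-3.141, -0.0, -0.001]
ft_force: [1.2, -1.7, 2.8]
opening: 26.9
grasp_force: 88.3
```

Emit:
apply_moves(commands="0 0 0.1 0 0 0; 0 0 0.1 0 0 0; 0 0 0.1 0 0 0")

```text
t: 4.95
ee_pos: [461.1, 55.2, 75.7]
ee_rot: [-3.141, -0.001, -0.001]
ft_force: [0.8, -1.9, 6.3]
opening: 26.9
grasp_force: 88.9
```

Emit:
apply_moves(commands="0 0 0.05 0 0 0; 0 0 0.1 0 0 0; 0 0 0.1 0 0 0")

```text
t: 5.25
ee_pos: [461.1, 55.2, 75.6]
ee_rot: [-3.142, -0.001, -0.001]
ft_force: [-1.5, -3.6, 15.6]
opening: 26.8
grasp_force: 90.4
```

Emit:
apply_moves(commands="0 0 -1 0 0 0; 0 0 -3 0 0 0; 0 0 -4.5 0 0 0; -0.7 3.2 -4.5 0 0 1; -1.4 6.4 -4.5 0 0 2; -2 9.6 -4.5 0 0 3; -2.7 12.8 -4.5 0 0 3.6; -2.7 12.8 -4.5 0 0 3.6; -2.7 12.8 -4.5 0 0 3.6; -2.7 12.8 -4.5 0 0 3.6")

```text
t: 6.25
ee_pos: [433.0, -71.7, 118.8]
ee_rot: [-3.14, 0.002, -0.064]
ft_force: [0.6, 0.5, -2.4]
opening: 26.5
grasp_force: 90.0
```

Run:
```python
from h import *
for i in range(3):
    p,d=read_camera("side");s=get_state();print(s["ee_pos"],s["ft_force"])
cv2.imwrite("pics/s2.png",cv2.resize(p[160:320,150:350,::-1],None,fx=3,fy=3))
```

```text
[433.24337372 -71.57308813 118.9557698 ] [ 0.32541892  0.41550395 -3.6787278 ]
[433.45471011 -71.60493154 119.06063697] [-0.28282748  1.01889615 -3.02451953]
[433.60759058 -71.68014432 119.12987699] [ 0.30845509 -0.08407408 -3.05850272]
```

View pics/s2.png

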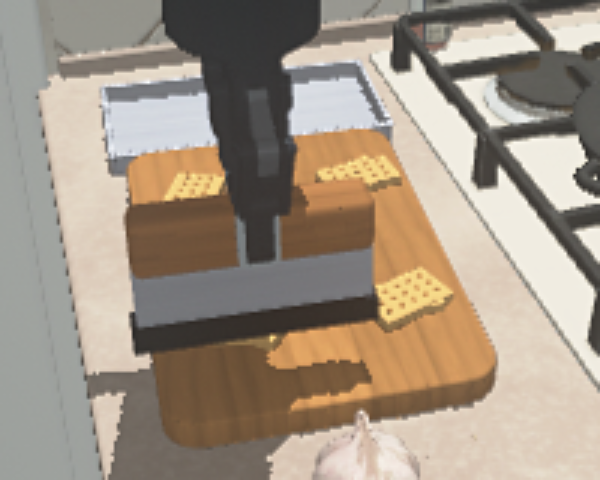

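The scraper is held upright at the start end with the grip seated, and the pieces are clear of the lip. Lowering it now.

Emit:
apply_moves(commands="0 0 2 0 0 0; 0 0 3.5 0 0 0; 0 0 4 0 0 0; 0 0 4.2 0 0 0; 0 0 4.3 0 0 0; 0 0 4.4 0 0 0; 0 0 4.4 0 0 0; 0 0 4.4 0 0 0")

```text
t: 7.2
ee_pos: [434.1, -72.9, 75.7]
ee_rot: [3.141, -0.001, -0.064]
ft_force: [-0.2, -0.9, -2.3]
opening: 26.5
grasp_force: 90.2
```

Emit:
apply_moves(commands="0 0 0.1 0 0 0; 0 0 0.2 0 0 0; 0 0 0.2 0 0 0; 0 0 0.2 0 0 0")

```text
t: 7.6
ee_pos: [434.2, -73.0, 75.5]
ee_rot: [3.141, -0.002, -0.064]
ft_force: [-4.4, 0.3, 18.9]
opening: 26.9
grasp_force: 93.0
```

Emit:
apply_moves(commands="0 -0.3 0 0 0 0; 0 -0.8 0 0 0 0; 0 -1.4 0 0 0 0; 0 -2 0 0 0 0; 0 -2.6 0 0 0 0; 0 -3.2 0 0 0 0; 0 -3.8 0 0 0 0; 0 -4.4 0 0 0 0; 0 -5 0 0 0 0; 0 -5.5 0 0 0 0")

```text
t: 8.6
ee_pos: [440.8, -20.3, 75.7]
ee_rot: [3.137, -0.008, -0.062]
ft_force: [0.6, -6.8, 14.5]
opening: 26.4
grasp_force: 92.2
```

Emit:
apply_moves(commands="-0.1 -0.6 0.05 0 0 0; -0.2 -1.3 0.05 0 0 0; -0.2 -2 0.05 0 0 0; -0.2 -2.7 0.05 0 0 0; -0.2 -3.4 0.05 0 0 0; -0.2 -4.1 0.05 0 0 0; -0.2 -4.8 0.05 0 0 0; -0.2 -5.5 0.05 0 0 0; -0.2 -6.2 0.05 0 0 0; -0.2 -7 0.05 0 0 0")

```text
t: 9.6
ee_pos: [443.5, 49.3, 75.6]
ee_rot: [3.136, -0.008, -0.061]
ft_force: [0.3, -11.8, 21.1]
opening: 26.9
grasp_force: 93.0
```

Emit:
apply_moves(commands="0 -0.6 0 0 0 0; 0 -1.3 0 0 0 0; 0 -2 0 0 0 0; 0 -2.7 0 0 0 0; 0 -3.4 0 0 0 0; 0 -4.1 0 0 0 0; 0 -4.8 0 0 0 0; 0 -5.5 0 0 0 0; 0 -6.2 0 0 0 0; 0 -7 0 0 0 0")

```text
t: 10.6
ee_pos: [447.0, 118.8, 75.6]
ee_rot: [3.136, -0.006, -0.06]
ft_force: [-1.1, -18.5, 19.6]
opening: 26.7
grasp_force: 93.3
```

Run:
```python
from h import *
p,d=read_camera("side");q,_=read_camera("top");s=get_state();print(s["ee_pos"],s["ft_force"])
cv2.imwrite("pics/s3.png",np.vstack([cv2.resize(p[160:310,150:350,::-1],None,fx=3,fy=2,interpolation=2)[:300],cv2.resize(q[235:300,160:360,::-1],None,fx=3,fy=3)]))
```

```text
[447.09014291 120.00720431  75.61770758] [ -0.99321955 -10.57349353  19.06285018]
```

View pics/s3.png

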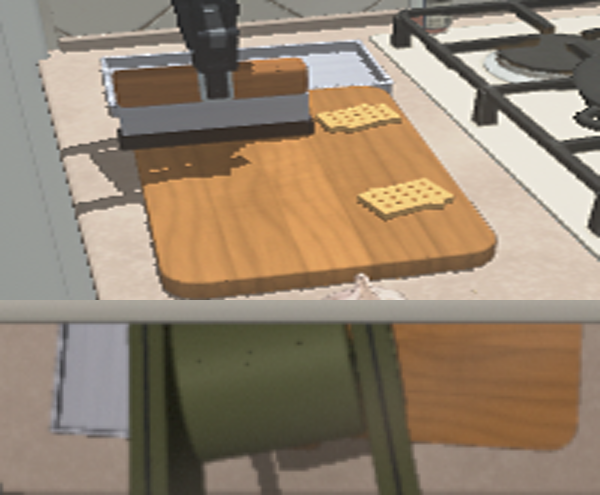

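Emit:
apply_moves(commands="0 -0.8 0 0 0 0; 0 -1.6 0 0 0 0; 0 -2.4 0 0 0 0; 0 -3.3 0 0 0 0; 0 -4.2 0 0 0 0; 0 -5.1 0 0 0 0; 0 -6 0 0 0 0; 0 -6.8 0 0 0 0; 0 -7.4 0 0 0 0; 0 -7.7 0 0 0 0")

```text
t: 11.7
ee_pos: [451.0, 195.7, 75.6]
ee_rot: [3.136, -0.005, -0.06]
ft_force: [-0.3, -15.3, 16.2]
opening: 26.4
grasp_force: 93.0
```

Emit:
apply_moves(commands="0 -0.2 0 0 0 0; 0 -0.4 0 0 0 0; 0 -0.4 0 0 0 0; 0 -0.4 0 0 0 0; 0 -0.4 -1 0 0 0; 0 -0.2 -3 0 0 0; 0 0 -5 0 0 0; 0 3 -6 0 0 0; 0 6 -6 0 0 0; 0 8 -6 0 0 0")

```text
t: 12.7
ee_pos: [443.7, 117.9, 133.4]
ee_rot: [-3.141, -0.001, -0.064]
ft_force: [0.3, 0.2, -2.7]
opening: 26.6
grasp_force: 90.0
```

```bash
cat > w.py <<'E'
from h import *
from scipy.spatial.transform import Rotation as Ro
import sys
for i in range(5): read_camera("top")
s=get_state();p,d=read_camera("wrist");ci=camera_info("wrist");cv2.imwrite(f"pics/{sys.argv[1]}.png",p[:,:,::-1])
K=ci["camera_matrix"];M=np.array(ci["mount"]);print(s["ee_pos"],s["ee_rot"],s["ft_force"])
v,u=np.indices(d.shape);P=np.stack([(u-K[0,2])/K[0,0]*d,(v-K[1,2])/K[1,1]*d,d],-1)
W=(P@M[:3,:3].T+M[:3,3])@Ro.from_euler("xyz",s["ee_rot"]).as_matrix().T+s["ee_pos"];W[d<=0]=np.nan
x,y,z=[W[...,i] for i in range(3)]
hsv=cv2.cvtColor(p,cv2.COLOR_RGB2HSV);h,sa,va=[hsv[...,i].astype(int) for i in range(3)]
m=(z>4)&(z<36)&(x>350)&(x<640)&(y>-120)&(y<330)&(h>16)&(h<28)&(sa>80)&((y>205)|(z>26))
m=cv2.morphologyEx(m.astype(np.uint8),cv2.MORPH_CLOSE,np.ones((5,5)))
l,cc,st,ce=cv2.connectedComponentsWithStats(m)
for i in range(1,l):
    if st[i,4]>150: q=W[cc==i];q=q[~np.isnan(q[:,0])]; print("crisp",rect(q),q.min(0).round(),q.max(0).round(),st[i,4])
E
python3 w.py w2
```

```text
[444.1946646  119.4797149  132.95012697] [-3.14066358e+00 -3.36608556e-04 -6.46451902e-02] [ 0.24413024  0.33219256 -1.7903792 ]
crisp (array([550. , 120.2]), array([58.8, 37.3]), 13.56) [521.  98.  20.] [579. 142.  32.] 4352
crisp (array([537.2, -23.1]), array([54.8, 39.1]), 7.26) [509. -45.  25.] [566.  -1.  32.] 4429
crisp (array([443.8, 215.9]), array([33.4, 58.5]), 85.93) [415. 198.  11.] [473. 234.  36.] 1805
crisp (array([438.6, 271.8]), array([51.8, 35.6]), 87.37) [420. 246.   5.] [457. 298.  14.] 2424
```

View pics/w2.png

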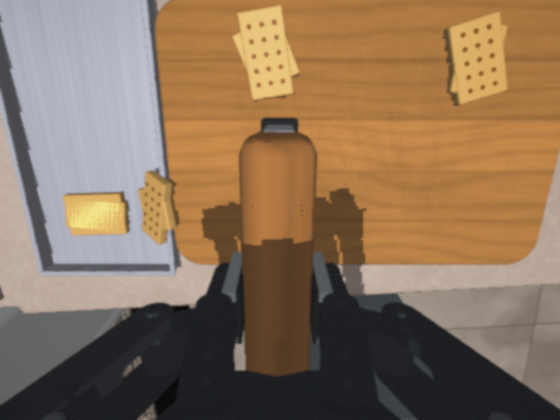

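The wrist view shows one piece flat in the tin at (95, 214) and one leaning on the tin's near wall at (157, 208). The two far pieces are untouched. I'll nudge the leaning piece in with the lip held 2 mm above the board.

Emit:
apply_moves(commands="0 -2 2 0 0 0; 0 -4 4.5 0 0 0; 0 -5.5 5.5 0 0 0; 0 -6.5 5.5 0 0 0; 0 -7.3 5.5 0 0 0; 0 -8 5.5 0 0 0; 0 -8.6 5.5 0 0 0; 0 -9.2 5.5 0 0 0; 0 -9.6 5.5 0 0 0; 0 -9.6 5.5 0 0 0")

```text
t: 14.0
ee_pos: [450.4, 215.2, 78.0]
ee_rot: [-3.141, -0.001, -0.064]
ft_force: [0.2, -0.3, -3.7]
opening: 26.6
grasp_force: 90.3
```

Emit:
apply_moves(commands="0 0 -2 0 0 0; 0 0 -5 0 0 0; 2 4 -5.8 0 0 0; 4 8 -5.8 0 0 0; 6 12 -5.8 0 0 0; 8 16 -5.8 0 0 0; 8 20 -5.8 0 0 0; 8 24 -5.8 0 0 0; 8 28 -5.8 0 0 0; 8 28 -5.8 0 0 0")

```text
t: 15.0
ee_pos: [511.9, -74.8, 135.9]
ee_rot: [3.139, -0.001, -0.069]
ft_force: [0.4, 0.3, -2.8]
opening: 26.9
grasp_force: 90.8
```

```bash
python3 w.py w3
python3 - <<'E'
from h import *
p,d=read_camera("side");cv2.imwrite("pics/s4.png",cv2.resize(p[160:320,150:350,::-1],None,fx=3.5,fy=3.5,interpolation=2))
E
```

```text
[511.79686788 -68.82243277 135.71252906] [-3.14102013e+00  4.74150809e-04 -6.32184640e-02] [ 0.60194822  0.62144863 -2.42659508]
crisp (array([548.9, 122.7]), array([58.3, 44.9]), 15.23) [521.  97.  20.] [579. 146.  31.] 3132
crisp (array([537.5, -23.8]), array([54. , 38.3]), 7.81) [509. -41.  26.] [566.  -2.  32.] 2999
```

View pics/s4.png

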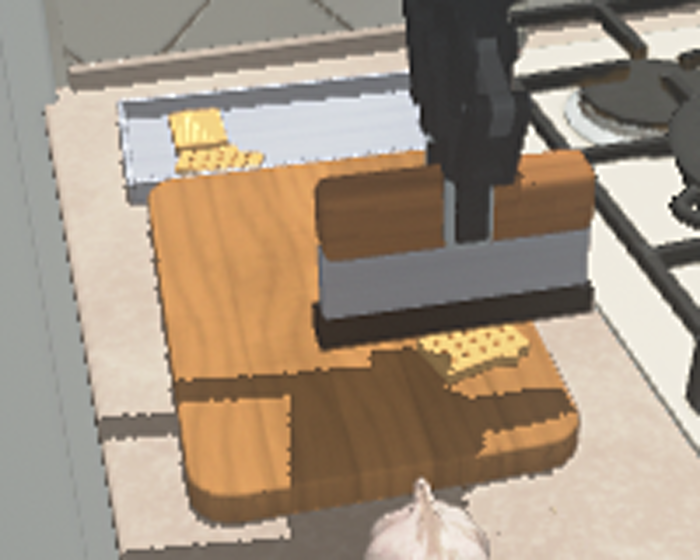

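Both first pieces now lie in the tin. Lowering for the second stroke.

Emit:
apply_moves(commands="0 1.1 0 0 0 0; 0 1.1 2 0 0 0; 0 1.1 4 0 0 0; 0 1.1 5.3 0 0 0; 0 1.1 5.7 0 0 0; 0 1.1 5.9 0 0 0; 0 1.1 6 0 0 0; 0 1.1 6 0 0 0")

```text
t: 16.15
ee_pos: [512.0, -80.9, 76.4]
ee_rot: [3.141, -0.001, -0.064]
ft_force: [0.3, 0.1, -3.0]
opening: 26.7
grasp_force: 90.7
```

Emit:
apply_moves(commands="0 0 0.1 0 0 0; 0 0 0.2 0 0 0; 0 0 0.2 0 0 0; 0 0 0.2 0 0 0")

```text
t: 16.55
ee_pos: [512.1, -81.0, 75.6]
ee_rot: [3.141, -0.002, -0.064]
ft_force: [-2.6, 0.8, 7.8]
opening: 26.6
grasp_force: 92.3
```

Emit:
apply_moves(commands="0 0 0.1 0 0 0; 0 -0.2 0.1 0 0 0; 0 -0.7 0.1 0 0 0; 0 -1.4 0.1 0 0 0; 0 -2.1 0.1 0 0 0; 0 -2.8 0.1 0 0 0; 0 -3.5 0.1 0 0 0; 0 -4.2 0.1 0 0 0; 0 -4.9 0.1 0 0 0; 0 -5.6 0.1 0 0 0")

```text
t: 17.55
ee_pos: [518.3, -27.5, 75.7]
ee_rot: [3.137, -0.008, -0.062]
ft_force: [1.7, -3.3, 6.3]
opening: 27.0
grasp_force: 92.2
```

Emit:
apply_moves(commands="-0.1 -0.7 0.05 0 0 0; -0.1 -1.4 0.05 0 0 0; -0.1 -2.1 0.05 0 0 0; -0.1 -2.8 0.05 0 0 0; -0.1 -3.5 0.05 0 0 0; -0.1 -4.2 0.05 0 0 0; -0.1 -4.9 0.05 0 0 0; -0.1 -5.6 0.05 0 0 0; -0.1 -6.3 0.05 0 0 0; -0.1 -7 0.05 0 0 0")

```text
t: 18.55
ee_pos: [522.3, 42.3, 75.7]
ee_rot: [3.137, -0.009, -0.062]
ft_force: [1.5, -3.5, 11.1]
opening: 26.9
grasp_force: 92.7
```

Emit:
apply_moves(commands="0 -0.7 0.05 0 0 0; 0 -1.4 0.1 0 0 0; 0 -2.1 0.1 0 0 0; 0 -2.8 0.1 0 0 0; 0 -3.5 0.1 0 0 0; 0 -4.2 0.1 0 0 0; 0 -4.9 0.1 0 0 0; 0 -5.6 0.1 0 0 0; 0 -6.3 0.1 0 0 0; 0 -7 0.1 0 0 0")

```text
t: 19.55
ee_pos: [527.0, 111.1, 75.6]
ee_rot: [3.135, -0.01, -0.061]
ft_force: [0.1, -10.9, 16.7]
opening: 26.8
grasp_force: 93.8
```

Emit:
apply_moves(commands="0 -0.7 0 0 0 0; 0 -1.4 0 0 0 0; 0 -2.1 0 0 0 0; 0 -2.8 0 0 0 0; 0 -3.5 0 0 0 0; 0 -4.2 0 0 0 0; 0 -4.9 0 0 0 0; 0 -5.6 0 0 0 0; 0 -6.3 0 0 0 0; 0 -7 0 0 0 0")

```text
t: 20.55
ee_pos: [530.8, 180.9, 75.6]
ee_rot: [3.135, -0.008, -0.061]
ft_force: [-0.2, -14.0, 26.1]
opening: 26.4
grasp_force: 94.3
```

Emit:
apply_moves(commands="0 -0.5 -0.05 0 0 0; 0 -1 -0.05 0 0 0; 0 -1.3 -0.05 0 0 0; 0 -1.4 -0.05 0 0 0; 0 -1.5 -0.05 0 0 0; 0 -1.5 -0.05 0 0 0; 0 -1.5 -0.05 0 0 0; 0 -1.5 -0.05 0 0 0")

```text
t: 21.35
ee_pos: [531.3, 196.7, 75.5]
ee_rot: [3.137, -0.007, -0.061]
ft_force: [0.3, -10.8, 17.1]
opening: 26.6
grasp_force: 93.5
```

```bash
python3 w.py w4
```

```text
[531.34938986 196.73348506  75.51861392] [ 3.13738971 -0.00718647 -0.06158758] [  1.13823009 -11.46536176  16.8180922 ]
crisp (array([564.5, 239.8]), array([49.6, 58.6]), 84.45) [534. 213.   1.] [594. 264.  33.] 5349
crisp (array([432. , 230.8]), array([ 7.4, 32.5]), 83.91) [416. 226.  10.] [448. 236.  13.] 166
```

View pics/w4.png

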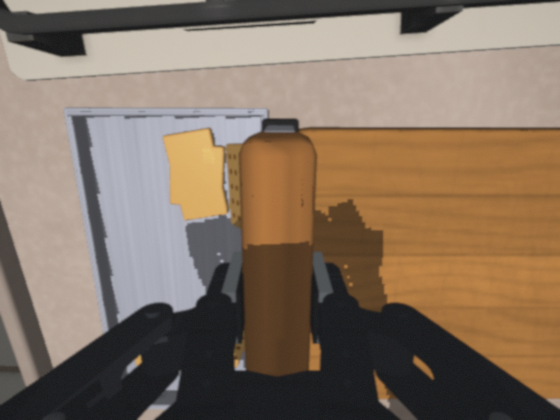

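Both second-stroke pieces are over the tin: the leading one at (195, 175), the trailing one against the lip at (235, 175). I'll nudge with the lip raised, go back onto the board, then press again near the tin end.

Emit:
apply_moves(commands="0 0 -0.2 0 0 0; 0 0 -0.45 0 0 0; 0 -0.4 -0.45 0 0 0; 0 -0.8 -0.45 0 0 0; 0 -1.2 -0.45 0 0 0; 0 -1.5 -0.45 0 0 0; 0 -1.5 -0.45 0 0 0; 0 -1.5 -2 0 0 0; 0 -1 -5 0 0 0; 0 3 -6 0 0 0")

```text
t: 22.65
ee_pos: [529.4, 173.2, 134.3]
ee_rot: [-3.138, -0.006, -0.06]
ft_force: [2.5, -1.8, -1.9]
opening: 26.8
grasp_force: 90.8
```

Emit:
apply_moves(commands="0 2 0 0 0 0; 0 4 0 0 0 0; 0 4 0 0 0 0; 0 4 0 0 0 0")

```text
t: 23.05
ee_pos: [523.8, 129.8, 131.8]
ee_rot: [-3.141, 0.0, -0.065]
ft_force: [0.4, 0.4, -2.8]
opening: 26.8
grasp_force: 90.9
```

```bash
python3 w.py w5
```

```text
[523.90302157 130.67014475 131.67691127] [-3.14138871e+00  9.58495684e-05 -6.29357867e-02] [ 0.12136427 -0.65507408 -1.99590557]
crisp (array([563.6, 238.1]), array([51.9, 59.4]), 86.66) [533. 211.   6.] [593. 265.  22.] 4157
crisp (array([448.8, 263.3]), array([95.6, 56.2]), 87.34) [419. 215.   2.] [476. 312.  14.] 3629
```

View pics/w5.png

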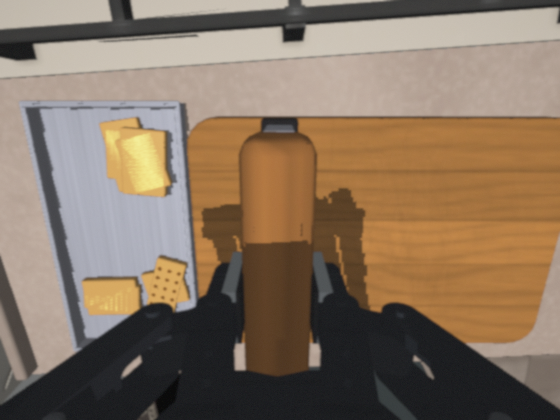

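All four pieces lie in the tin: two overlapping at (135, 155), the others at (110, 295) and (165, 285). The board is clear. Pressing the lip down again here at the tin end.

Emit:
apply_moves(commands="0 0 2 0 0 0; 0 0 4 0 0 0; 0 0 5 0 0 0; 0 0 5.4 0 0 0; 0 0 5.6 0 0 0; 0 0 5.7 0 0 0; 0 0 5.8 0 0 0; 0 0 5.8 0 0 0; 0 0 5.8 0 0 0")

```text
t: 24.25
ee_pos: [523.7, 130.0, 75.6]
ee_rot: [-3.141, -0.001, -0.064]
ft_force: [-3.7, 0.4, 6.9]
opening: 26.8
grasp_force: 92.4
```

Emit:
apply_moves(commands="0 0 0.1 0 0 0; 0 0 0.15 0 0 0; 0 0 0.15 0 0 0; 0 0 0.15 0 0 0; 0 0 0.15 0 0 0; 0 0 0.15 0 0 0")

```text
t: 24.85
ee_pos: [523.8, 130.0, 75.5]
ee_rot: [-3.141, -0.002, -0.064]
ft_force: [-6.7, -1.2, 17.3]
opening: 26.3
grasp_force: 93.9
```

Emit:
apply_moves(commands="0 0 -0.1 0 0 0; 0 0 -0.2 0 0 0; 0 0 -0.2 0 0 0; 0 0 -0.2 0 0 0")

```text
t: 25.25
ee_pos: [524.5, 130.0, 75.6]
ee_rot: [-3.141, -0.002, -0.064]
ft_force: [-3.8, -1.1, 8.9]
opening: 26.8
grasp_force: 92.3
```

Emit:
apply_moves(commands="0 0 0 0 0 0; 0 0 0 0 0 0; 0 0 0 0 0 0; 0 0 0 0 0 0; 0 0 0 0 0 0; 0 0 0 0 0 0; 0 0 0 0 0 0; 0 0 0 0 0 0; 0 0 0 0 0 0; 0 0 0 0 0 0", gripper=8.5)

```text
t: 26.25
ee_pos: [523.9, 129.9, 74.3]
ee_rot: [-3.142, -0.0, -0.064]
ft_force: [0.1, 0.3, -0.0]
opening: 85.0
grasp_force: 0.0
```

Emit:
apply_moves(commands="0 0 -1 0 0 0; 0 0 -3 0 0 0; 0 0 -6 0 0 0; 0 0 -9 0 0 0; 0 0 -10 0 0 0; 0 0 -10 0 0 0; 0 0 -10 0 0 0")

```text
t: 26.95
ee_pos: [523.2, 129.7, 173.8]
ee_rot: [3.141, 0.001, -0.064]
ft_force: [-0.6, -0.3, 0.5]
opening: 84.7
grasp_force: 0.0
```

```bash
python3 w.py w6
python3 - <<'E'
from h import *
p,d=read_camera("side");W=cloud("side",d)
x,y,z=[W[...,i] for i in range(3)]
g=(z>75)&(z<120)&(x>430)&(x<620)&(y>80)&(y<160);q=W[g];zt=np.percentile(q[:,2],97);print("grip top",rect(q[q[:,2]>zt-4]),zt)
E
```

```text
[523.0145223  129.72799864 172.99452531] [ 3.14099366e+00  2.65130891e-03 -6.39729571e-02] [0.54012113 0.35125463 0.26979686]
crisp (array([563.7, 238. ]), array([51.7, 59.2]), 85.94) [533. 211.   6.] [593. 265.  22.] 3174
crisp (array([449.6, 231.8]), array([45.1, 48.8]), 41.32) [417. 214.   7.] [476. 254.  13.] 1109
crisp (array([439.8, 285.2]), array([50.8, 35.4]), 87.81) [422. 259.   6.] [458. 311.  14.] 1352
grip top (array([522.7, 125.4]), array([ 26.6, 127.3]), 85.47) 105.04395230687045
```

View pics/w6.png

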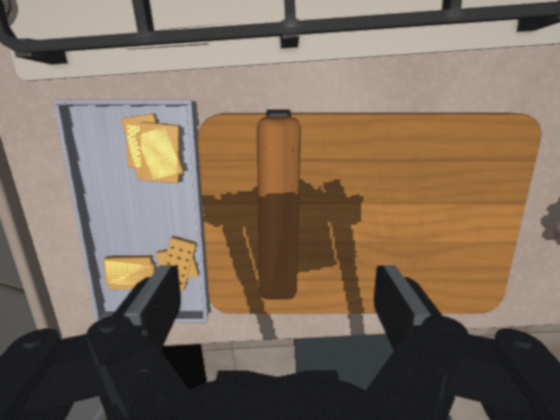

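The scraper stands upright on the board at (279, 210), released. All four pieces lie in the tin, on the left.

```bash
python3 -c "
from rig import *
print(finish_job())"
```

```text
the job is handed in; nothing more can be done
None
```

Handed in at about 27 s (limit 72 s): all four crispbread pieces lie in the tin, and the scraper stands upright and released on the board; the hand-in returned no verdict.

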